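# Shut the separator's line valves in order

### The job

Shut three lines of the blood separator by tapping their valve caps with a fingertip, in this order: yellow, then blue, then green. Press each cap lightly to about half-way down (it stays there by itself) without ramming it against its stop, leave the red cap out, and do not lift or shift any pod or anything else on the table.

Things in the scene. Friction and masses are not known exactly. Their poses are not given: they have to be found in the camera images.
- dock: fixed blue tray on the table, 186 x 186 mm, walls 30 mm high, floor 5 mm thick, split by two crossing walls into four square cells; origin at the centre of its underside, x and y along its sides. The four valve pods stand in the cells, in any order
- yellow_pod: valve pod with the yellow cap: loose white box 80 x 80 mm and 50 mm high, about 0.5 kg, standing in a tray cell with about 3 mm play on each side; origin at the centre of its underside, z up. The cap stands upright in the middle of its top
- yellow_top (a point): centre of the flat top of the yellow cap, a round yellow push cap 36 mm across; it stands 26 mm proud of the pod (81 mm above the table) when out and moves down with the cap. Neighbouring caps are about 90 mm apart
- yellow_cap (a joint): how far the yellow cap is pressed in, straight down into its pod (m): 0 = out, 0.020 = at its hard end stop. It moves stiffly: pushing it in takes about 4.5 N at first, rising evenly to about 9 N at the stop (7 N half-way), and it stays where it is left. From 0.006 its valve is shut; 0.008 to 0.017 is a good press. More than 20 N on the pod or cap is too rough
- blue_pod: valve pod with the blue cap: loose white box 80 x 80 mm and 50 mm high, about 0.5 kg, standing in a tray cell with about 3 mm play on each side; origin at the centre of its underside, z up. The cap stands upright in the middle of its top
- blue_top (a point): centre of the flat top of the blue cap, a round blue push cap 36 mm across; it stands 26 mm proud of the pod (81 mm above the table) when out and moves down with the cap. Neighbouring caps are about 90 mm apart
- blue_cap (a joint): how far the blue cap is pressed in, straight down into its pod (m): 0 = out, 0.020 = at its hard end stop. It moves stiffly: pushing it in takes about 4.5 N at first, rising evenly to about 9 N at the stop (7 N half-way), and it stays where it is left. From 0.006 its valve is shut; 0.008 to 0.017 is a good press. More than 20 N on the pod or cap is too rough
- green_pod: valve pod with the green cap: loose white box 80 x 80 mm and 50 mm high, about 0.5 kg, standing in a tray cell with about 3 mm play on each side; origin at the centre of its underside, z up. The cap stands upright in the middle of its top
- green_top (a point): centre of the flat top of the green cap, a round green push cap 36 mm across; it stands 26 mm proud of the pod (81 mm above the table) when out and moves down with the cap. Neighbouring caps are about 90 mm apart
- green_cap (a joint): how far the green cap is pressed in, straight down into its pod (m): 0 = out, 0.020 = at its hard end stop. It moves stiffly: pushing it in takes about 4.5 N at first, rising evenly to about 9 N at the stop (7 N half-way), and it stays where it is left. From 0.006 its valve is shut; 0.008 to 0.017 is a good press. More than 20 N on the pod or cap is too rough
- red_pod: valve pod with the red cap (the return-line pod, to be left alone): loose white box 80 x 80 mm and 50 mm high, about 0.5 kg, standing in a tray cell with about 3 mm play on each side; origin at the centre of its underside, z up. The cap stands upright in the middle of its top
- red_top (a point): centre of the flat top of the red cap, a round red push cap 36 mm across; it stands 26 mm proud of the pod (81 mm above the table) when out and moves down with the cap. Neighbouring caps are about 90 mm apart
- red_cap (a joint): how far the red cap is pressed in, straight down into its pod (m): 0 = out, 0.020 = at its hard end stop. It moves stiffly: pushing it in takes about 4.5 N at first, rising evenly to about 9 N at the stop (7 N half-way), and it stays where it is left. From 0.006 its valve is shut; 0.008 to 0.017 is a good press. More than 20 N on the pod or cap is too rough
- vial: bystander, loose: amber glass vial with metal cap, 30 mm across, 58 mm high; origin at the centre of its underside
- pill_jar: bystander, loose: grey jar with white cap, 40 mm across, 66 mm high; origin at the centre of its underside
- tape_roll: bystander, loose: paper tape roll lying flat, 60 mm across, 22 mm high; origin at the centre of its underside
- thermometer: bystander, loose: white stick thermometer lying flat, 120 x 20 x 11 mm, long along its x; origin at the centre of its underside
- saline: bystander, loose: clear bottle with blue cap, 68 mm across, 190 mm high; origin at the centre of its underside
- cup: bystander, loose: white cup, 72 mm across, 80 mm high; origin at the centre of its underside
- bowl: bystander, loose: steel bowl, 110 mm across, 40 mm high; origin at the centre of its underside

How it is judged (in metres and radians):
On the way, in this order (a step that is already met when the one before it is completed fails the run):
1. first the yellow cap is pressed in (value of joint yellow_cap above 0.006 m), for 0.1 s.
2. then the blue cap is pressed in (value of joint blue_cap above 0.006 m), for 0.1 s.
3. last the green cap is pressed in (value of joint green_cap above 0.006 m), for 0.1 s.
At the end, for the whole second after the job is handed in: The yellow, blue and green caps are pressed in at least 6 mm of their 20 mm, the red cap less than 2 mm, and all four pods stand upright (within 0.06 rad), at rest and on the floor of their tray cells (value of joint each of yellow_cap, blue_cap, green_cap above 0.006 m and value of joint red_cap below 0.002 m and horizontal distance between each of yellow_pod, blue_pod, green_pod, red_pod and dock below 0.075 m and height (world z) of each of yellow_pod, blue_pod, green_pod, red_pod below 0.012 m and angle between each of yellow_pod, blue_pod, green_pod, red_pod's own z axis and vertical below 0.06 rad and linear speed of each of yellow_pod, blue_pod, green_pod, red_pod below 0.02 m/s); the robot touches nothing.
It fails at once if the red cap is pressed (value of joint red_cap above 0.002 m).
It fails at once if a cap is pressed out of turn: blue before yellow is in, or green before yellow and blue are in ((value of joint blue_cap above 0.002 m and value of joint yellow_cap below 0.006 m) or (value of joint green_cap above 0.002 m and value of joint any of blue_cap, yellow_cap below 0.006 m)).
It fails at once if a pod or its cap is pressed with more than 20 N (contact force between any of the fingers, the arm and yellow_pod above 20 N or contact force between any of the fingers, the arm and blue_pod above 20 N or contact force between any of the fingers, the arm and green_pod above 20 N or contact force between any of the fingers, the arm and red_pod above 20 N).
It fails at once if a pod is lifted, tipped or shoved out of its place (distance of any of yellow_pod, blue_pod, green_pod, red_pod from where it was at the start of the episode above 0.012 m or height (world z) of any of yellow_pod, blue_pod, green_pod, red_pod above 0.012 m or angle between any of yellow_pod, blue_pod, green_pod, red_pod's own z axis and vertical above 0.15 rad).
It fails at once if a bystander is moved or picked up (distance of any of vial, pill_jar, tape_roll, thermometer, saline, cup, bowl from where it was at the start of the episode above 0.02 m).
It also fails if it takes over 45 s, if anything falls off the work surface, if the arm or the gripper's body presses on something with over 40 N, if the wrist force passes 120 N, or if a joint passes its speed limit or range.

### The arm

A 6-joint arm with a two-finger parallel gripper is mounted at the origin on the work surface. World frame = base frame: x ahead of the robot, y to its left, z up, the work surface at z = 0. Lengths are in m, angles in degrees, forces in N, time in s.
With the tool pointing down it reaches from about 0.3 to 0.75 m from the base axis. Payload 8.5 kg.
Tool frame: the origin (TCP) lies midway between the tips of the shut fingers; the grasp point (between the pads) lies 19 mm behind it (env.tcp_to_grasp is the z of the grasp point in the tool frame, in m); z points along the fingers, y is the line along which they close (so a half turn about z gives the same grasp; the last joint's range is limited). The gripper opens to 85 mm and grips with 20 to 120 N. Pads are 22 mm wide; open, the fingers measure 114 mm over their backs; the gripper's body (76 mm by 85 mm) begins 54 mm behind the grasp point. The pads swing forward as they close: fully open they stand 13 mm farther back than shut.
Start: joints at [-76.45, 21.807, 74.336, -0, 83.858, -12.336], TCP at [0.24, -0.495, 0.198] pointing down, gripper open.
Joint ranges: [-178.18, 178.18], [-50.72, 133.34], [12.68, 142.11], [-81.47, 261.47], [9.98, 163.14], [-165.26, 165.26]. Speed limits (degrees/s): [136.94, 136.94, 180, 180, 180, 180].

### API

Orientations are given as a 3x3 rotation matrix whose columns are the frame's x, y, z axes.
In Python, from rig import env, imaging, job, models gives the robot as it stands. The module is installed in compiled form; this text tells all that it offers.
- The arm moves only by the tool jog_arm, never from a script. Its argument "plan" is text: rows parted by semicolons, each of 7 numbers parted by spaces: the turn, a rotation vector about the tool's x, y, z in degrees, then the shift along the tool's x, y, z in cm, then the closure in counts, from 0 (fully open) to 255 (shut). In form: rx ry rz x y z claw; .... A call has 1 to 10 rows; each row shifts and turns the commanded pose from where the row before left it, along the tool's axes as they then stand; what a row does not reach is not made up. A row lasts 1/12 s, in which the tool goes at most 41.7 mm and 7.16 degrees, less where a joint would pass 70% of its speed; a pose out of reach is approached as far as the arm can. A call with a gripper value outside its range is refused whole. The fingers move at their own pace and stop on an object; "grip_force" is the grip in N (left out, the last holds). Time passes only in rows, so rows that do not move let the fingers close. It gives the time, the measured TCP pose, the force, the opening and the grip force at its end, in the units of the state.
- env.observe(): the state, without advancing time (a new reading comes with each control period).
- imaging.get_image(name): name is "side" or "top"; returns a dict with "pixels" (400x640x3 uint8, red, green, blue), "depth" (400x640 float32, m along the optical axis (not along the pixel's ray), 0 where there is no reading), "fov_y" (degrees; the focal length in pixels is half the picture's height over the tangent of half this angle, whatever the lens; pixels are square), "cx", "cy" (the principal point, pixels), "world_from_camera" (4x4, takes a point from camera to world coordinates). Camera axes: x right, y down, z forward; pixel columns grow to the right and rows downward; lengths in m; the calibration is good to about 2 mm. A picture is of the moment at which its call begins.
- job.close_job(): hands the job in; it is judged then, once.
Trained networks look in the newest picture that a camera, given by its name, has taken for a name from the list of things; names that differ only in an ending like _2 or _b are one class to them, and where a whole thing is asked for, a point or a joint stands for the part that bears it (a point fixed in the world has none). Each returns a list of dicts, best first, with "confidence" (0 to 1); they miss things now and then, are a little off and sometimes report something else, mostly with a low value. They report only what shows in the picture. A call takes as long as a camera call.
- models.outline_of(camera, query): "region" (400x640 bool, what is visible of it) and "bbox" ([centre column, centre row, width, height] in pixels, round what is visible of it).
- models.tip_of(camera, query): "at" ([column, row] in pixels: a listed point, or the origin of a listed thing).
The state is a dict: "time_s": time; "q": joint angles; "qvel": joint speeds; "joint_efforts": joint torques, N m; "position": TCP position; "tool_rot": TCP orientation; "ft_force": force on the tool from outside, world axes, zero at the start; "wrist_torque": the same for the moment, N m; "grip_width": finger opening in m; "gripper_force": force on a finger pad.
Only numpy, scipy, OpenCV 4.12 (cv2) and the standard library are available. Lean on these libraries where they do the work, as an engineer would, in place of code of your own. Each camera call takes 0.05 s, during which the arm holds its last target. There are 200 camera calls.

## Working session

There is one attempt and no reset: what is moved stays moved. The work goes in short steps, Python scripts to look and compute and a tool call to move; the robot and the scene stay as the last step left them, time stands still between calls to the robot, and variables do not carry over. Pictures are saved under pics/ and viewed, at most 10 in all, crops included, and the job is handed in when it is done.

Besides the shell and the picture viewer there is one more tool, called after "Emit:" as name(argument=value, ...) on one line, values as JSON. jog_arm: Moves the arm, as the interface text tells. Its arguments: {"type":"object","properties":{"plan":{"type":"string"},"grip_force":{"type":"number"}},"required":["plan"]}

```bash
mkdir -p pics
cat > h.py <<'E'
import numpy as np, cv2
from rig import env, imaging, job, models
def pt(im,u,v,d=None,z=None):
    f=200/np.tan(np.radians(im["fov_y"])/2); T=np.array(im["world_from_camera"])
    r=np.array([(u-im["cx"])/f,(v-im["cy"])/f,1.])
    if z is not None: d=(z-T[2,3])/(T[:3,:3]@r)[2]
    return T[:3,:3]@(r*d)+T[:3,3]
def save(im,n): cv2.imwrite(n,im["pixels"][:,:,::-1])
E
python3 - <<'E'
from h import *
ims={}
for c in("top","side"):
    im=imaging.get_image(c); save(im,f"pics/{c}0.png")
    for k in("yellow","blue","green","red"):
        r=models.tip_of(c,k+"_top")
        for x in r[:2]:
            u,v=x["at"]; d=im["depth"][int(round(v)),int(round(u))]
            print(c,k,round(x["confidence"],2),np.round(x["at"],1),"depth",pt(im,u,v,d).round(4),"z81",pt(im,u,v,z=.081).round(4))
s=env.observe(); print(s)
E
```

```text
top yellow 0.53 [297.  195.4] depth [0.5577 0.0483 0.0783] z81 [0.5574 0.0482 0.081 ]
top yellow 0.31 [254.  179.8] depth [0.6136 0.168  0.    ] z81 [0.6002 0.1563 0.081 ]
top blue 0.71 [337.9 171.6] depth [ 0.6155 -0.057   0.0812] z81 [ 0.6155 -0.057   0.081 ]
top green 0.69 [308.  159.9] depth [0.6475 0.0182 0.083 ] z81 [0.6479 0.0182 0.081 ]
top green 0.24 [333.6 199.3] depth [ 0.5448 -0.0438  0.0829] z81 [ 0.545  -0.0439  0.081 ]
side yellow 0.58 [317.5 213.2] depth [0.566  0.0527 0.0767] z81 [0.5652 0.0559 0.081 ]
side blue 0.44 [309.5 180.8] depth [ 0.6191 -0.0643  0.0797] z81 [ 0.6188 -0.0631  0.081 ]
side green 0.41 [293.1 201.9] depth [0.6471 0.0302 0.0804] z81 [0.6469 0.0306 0.081 ]
side green 0.4 [317.6 225.1] depth [0.5598 0.0785 0.053 ] z81 [0.5552 0.0978 0.081 ]
side red 0.7 [272.  341.7] depth [0.5992 0.4263 0.0047] z81 [0.5842 0.4509 0.081 ]
side red 0.61 [335.9 192.2] depth [ 0.5288 -0.0393  0.0764] z81 [ 0.5282 -0.0356  0.081 ]
{'time_s': 0.5, 'q': array([-7.64490942e+01,  2.18095830e+01,  7.43371469e+01,  9.88444668e-04,
        8.38584883e+01, -1.23355200e+01]), 'qvel': array([-0.01538308, -0.02266878,  0.05279983,  0.01857248, -0.04934699,
       -0.07344798]), 'joint_efforts': array([-1.68277325e-03, -4.48043847e+01, -2.31336898e+01, -1.80144616e-04,
        8.20413807e-04, -1.85524573e-05]), 'position': array([ 0.24012193, -0.49478407,  0.19818661]), 'tool_rot': array([[ 8.99662044e-01,  4.36586997e-01, -4.66454334e-06],
       [ 4.36586996e-01, -8.99662040e-01,  9.25584411e-05],
       [ 3.62132993e-05, -8.53077953e-05, -9.99999996e-01]]), 'ft_force': array([0.23422369, 0.30703525, 0.13384138]), 'wrist_torque': array([0.03178025, 0.00012081, 0.0189849 ]), 'gripper_force': 0.0, 'grip_width': 0.08486685252030375}
```

Run:
```python
import cv2
a=cv2.imread("pics/top0.png");b=cv2.imread("pics/side0.png")
cv2.imwrite("pics/a1.png",cv2.resize(a[100:300,180:440],None,fx=3,fy=3,interpolation=cv2.INTER_CUBIC))
```

```text
(no output)
```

View pics/a1.png

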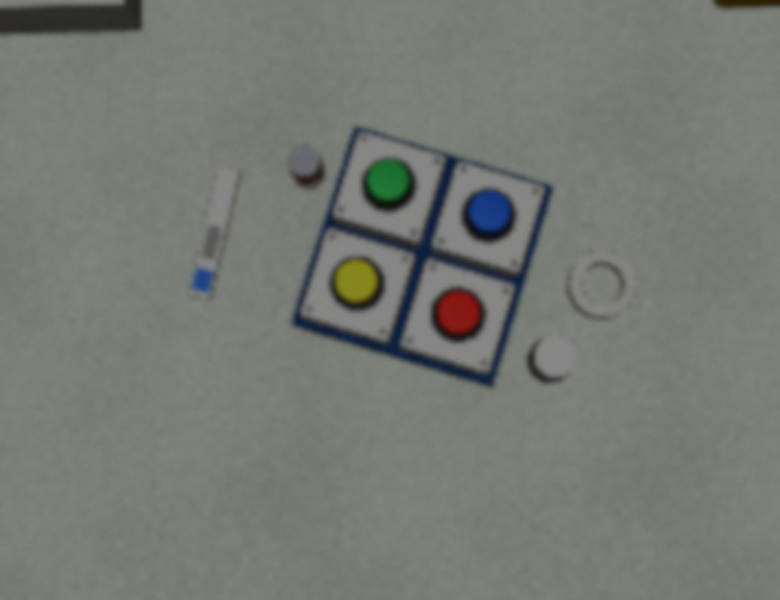

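View pics/side0.png

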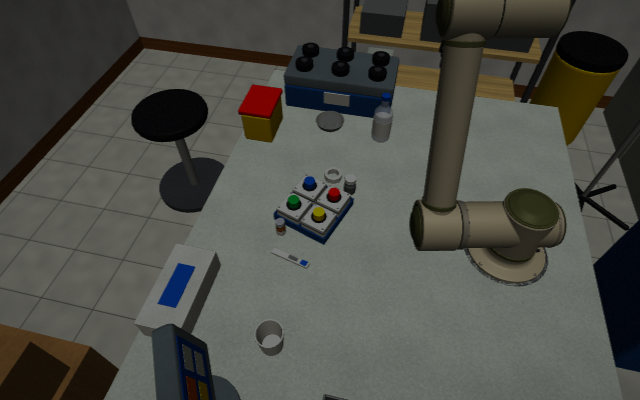

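View pics/top0.png

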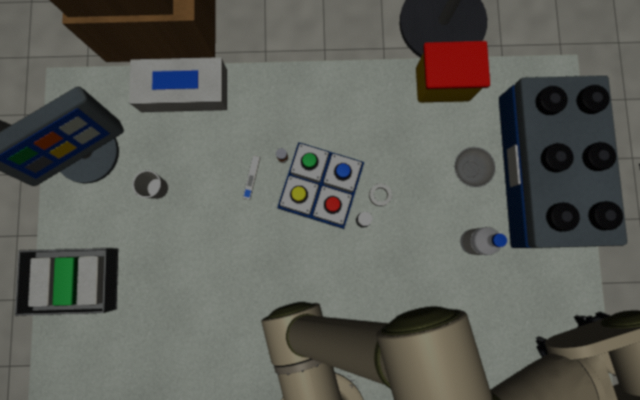

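The top view shows the dock, with green at (309,161), blue (343,171), yellow (299,194) and red (333,204). The networks' points are several pixels off, so I'll refine by colour with a square fit. The vial, jar and tape sit around the dock and are all lower than the caps; the bottle is at (485,240).

```bash
cat > m.py <<'E'
from h import *
rng={"yellow":[(22,38)],"green":[(45,85)],"blue":[(100,125)],"red":[(0,8),(172,180)]}
box={"top":(275,365,140,230),"side":(270,360,165,245)}
def caps(c):
    im=imaging.get_image(c); x0,x1,y0,y1=box[c]; out={}
    hsv=cv2.cvtColor(im["pixels"],cv2.COLOR_RGB2HSV)
    for k,rs in rng.items():
        m=np.zeros((400,640),np.uint8)
        for a,b in rs: m|=cv2.inRange(hsv,(a,130,75 if k!="green" else 55),(b,255,255))
        r=np.zeros_like(m); r[y0:y1,x0:x1]=m[y0:y1,x0:x1]
        n,l,st,ce=cv2.connectedComponentsWithStats(r)
        # caps are the compact blobs
        i=max(range(1,n),key=lambda i:st[i,4]); u,v=ce[i]
        d=np.median(im["depth"][l==i])
        out[k]=(u,v,st[i],pt(im,u,v,z=.081),pt(im,u,v,d))
    return im,out
E
python3 - <<'E'
from m import *
for c in("top","side"):
    im,o=caps(c); print(c,"cam",np.array(im["world_from_camera"])[:3,3].round(2))
    for k,(u,v,st,p,q) in o.items(): print(k,round(u,1),round(v,1),st,p.round(4),q.round(4))
    f=lambda a,b:round(np.linalg.norm(o[a][3]-o[b][3]),4)
    print(f("yellow","green"),f("yellow","red"),f("blue","green"),f("blue","red"))
E
```

```text
top cam [ 0.42 -0.01  1.2 ]
yellow 298.3 193.1 [291 186  15  15 163] [0.5631 0.0448 0.081 ] [0.563  0.0448 0.0819]
green 309.0 159.9 [302 154  15  13 153] [0.6479 0.0157 0.081 ] [0.6476 0.0156 0.0823]
blue 342.7 169.9 [336 164  14  13 148] [ 0.6196 -0.0692  0.081 ] [ 0.6195 -0.0692  0.0818]
red 332.5 203.5 [326 197  14  14 165] [ 0.5344 -0.0407  0.081 ] [ 0.5343 -0.0406  0.0819]
0.0896 0.0902 0.0895 0.0899
side cam [0.39 0.76 1.05]
yellow 318.4 211.4 [313 207  12  10  89] [0.5642 0.049  0.081 ] [0.5645 0.0479 0.0794]
green 293.0 199.2 [288 195  11   9  78] [0.6499 0.0204 0.081 ] [0.6503 0.0194 0.0797]
blue 309.1 180.2 [304 177  11   8  67] [ 0.6207 -0.0653  0.081 ] [ 0.6212 -0.0671  0.0789]
red 333.7 191.7 [328 188  12   9  78] [ 0.535 -0.036  0.081] [ 0.5354 -0.0377  0.0789]
0.0904 0.0898 0.0906 0.0906
```

Emit:
jog_arm(plan="0 0 0 0 0 -3 255; 0 0 0 0 0 -3 255; 0 0 0 2.6 -1.7 0 255; 0 0 0 2.6 -1.7 0 255; 0 0 0 2.6 -1.7 0 255; 0 0 0 2.6 -1.7 0 255; 0 0 0 2.6 -1.7 0 255; 0 0 0 2.6 -1.7 0 255; 0 0 0 2.6 -1.7 0 255; 0 0 0 2.6 -1.7 0 255", grip_force=20)

```text
time_s: 1.43
position: [0.3684, -0.2802, 0.2584]
tool_rot: [[0.9, 0.436, 0.0], [0.436, -0.9, -0.0], [0.0, 0.0, -1.0]]
ft_force: [0.5, -0.4, -0.9]
grip_width: -0.0002
gripper_force: 0.0
```

Emit:
jog_arm(plan="0 0 0 2.6 -1.7 0 255; 0 0 0 2.6 -1.7 0 255; 0 0 0 2.6 -1.7 0 255; 0 0 0 2.6 -1.7 0 255; 0 0 0 2.6 -1.7 0 255; 0 0 0 2.6 -1.7 0 255; 0 0 0 2.6 -1.7 0 255; 0 0 0 2.6 -1.7 0 255; 0 0 0 2.6 -1.7 0 255; 0 0 0 2.6 -1.7 0 255")

```text
time_s: 2.27
position: [0.5281, -0.0136, 0.2583]
tool_rot: [[0.9, 0.437, 0.0], [0.437, -0.9, -0.0], [0.0, 0.0, -1.0]]
ft_force: [0.8, -1.4, -0.2]
grip_width: 0.0001
gripper_force: 0.0
```

Emit:
jog_arm(plan="0 0 0 2.9 -1.95 0 255; 0 0 0 2.9 -1.95 0 255; 0 0 0 0 0 3 255; 0 0 0 0 0 3 255; 0 0 0 0 0 3 255; 0 0 0 0 0 3 255; 0 0 0 0 0 2.5 255; 0 0 0 0 0 0 255; 0 0 0 0 0 0 255")

```text
time_s: 3.02
position: [0.5625, 0.0452, 0.1131]
tool_rot: [[0.9, 0.437, -0.002], [0.437, -0.9, 0.0], [-0.001, -0.001, -1.0]]
ft_force: [-0.0, 0.1, 0.4]
grip_width: 0.0003
gripper_force: 0.0
```

Run:
```python
from h import *
p=[]
for c,(x0,y0) in {"top":(255,115),"side":(250,140)}.items():
    im=imaging.get_image(c); p.append(cv2.resize(im["pixels"][y0:y0+130,x0:x0+100,::-1],None,fx=4,fy=4,interpolation=cv2.INTER_CUBIC))
cv2.imwrite("pics/b.png",np.hstack(p)); s=env.observe(); print(s["position"],s["ft_force"])
```

```text
[0.56376915 0.04508893 0.11509987] [-0.60518627 -0.12825943 -0.28512394]
```

View pics/b.png

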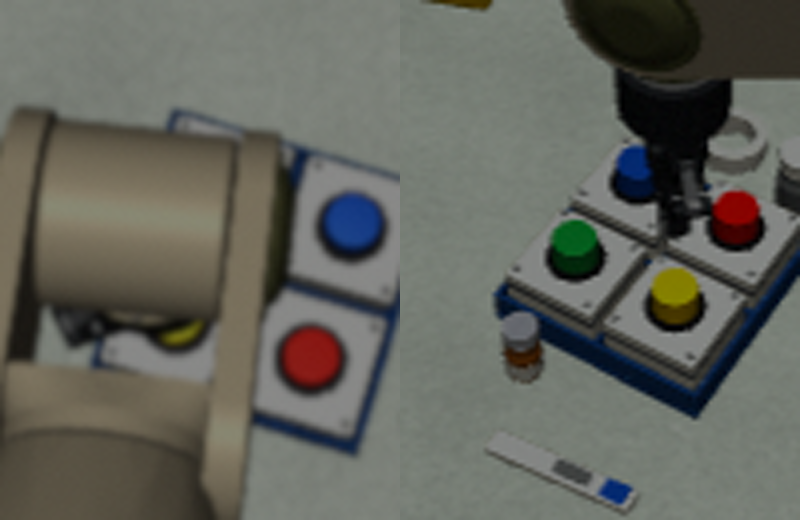

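The side crop shows the shut fingertips at full-frame pixel (319,198.5), straight above the yellow cap at (318,211). I'll check this against the projected TCP.

Run:
```python
from h import *
im=imaging.get_image("side"); T=np.linalg.inv(im["world_from_camera"]); f=200/np.tan(np.radians(im["fov_y"])/2)
def pr(p): c=T[:3,:3]@np.array(p)+T[:3,3]; return [round(f*c[0]/c[2]+im["cx"],1),round(f*c[1]/c[2]+im["cy"],1)]
s=env.observe(); print(s["position"],pr(s["position"]),pr([.563,.046,.081]),s["time_s"])
```

```text
[0.56378173 0.04510602 0.11523895] [np.float64(318.7), np.float64(203.3)] [np.float64(319.0), np.float64(210.7)] 3.1667
```

Run:
```python
from h import *
im=imaging.get_image("side")
c=cv2.resize(im["pixels"][175:225,295:345,::-1],None,fx=11,fy=11,interpolation=cv2.INTER_NEAREST)
cv2.drawMarker(c,(int((318.7-294.5)*11),int((203.3-174.5)*11)),(255,0,255),0,30,1)
cv2.imwrite("pics/c.png",cv2.convertScaleAbs(c,alpha=1.6))
for v in range(190,212,2): print(v,[pt(im,u,v,im["depth"][v,u]).round(3).tolist() for u in(317,319,321)])
```

```text
190 [[0.558, 0.09, 0.228], [0.55, 0.099, 0.241], [0.545, 0.099, 0.242]]
192 [[0.557, 0.092, 0.223], [0.549, 0.104, 0.239], [0.544, 0.102, 0.238]]
194 [[0.558, 0.09, 0.212], [0.549, 0.106, 0.233], [0.544, 0.102, 0.231]]
196 [[0.565, 0.06, 0.167], [0.56, 0.058, 0.165], [0.554, 0.057, 0.165]]
198 [[0.564, 0.064, 0.162], [0.56, 0.059, 0.157], [0.555, 0.053, 0.152]]
200 [[0.583, -0.015, 0.053], [0.577, -0.015, 0.054], [0.571, -0.017, 0.053]]
202 [[0.583, -0.014, 0.043], [0.576, -0.011, 0.049], [0.569, -0.007, 0.056]]
204 [[0.584, -0.015, 0.033], [0.576, -0.009, 0.042], [0.569, -0.006, 0.047]]
206 [[0.578, 0.009, 0.053], [0.571, 0.01, 0.056], [0.569, -0.006, 0.037]]
208 [[0.571, 0.038, 0.082], [0.565, 0.036, 0.081], [0.56, 0.032, 0.078]]
210 [[0.57, 0.043, 0.079], [0.564, 0.041, 0.077], [0.559, 0.039, 0.077]]
```

View pics/c.png

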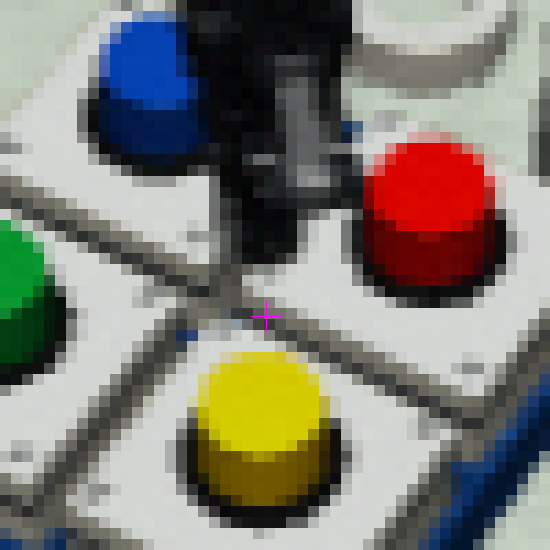

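The finger appears about 5 px above the projected TCP (magenta), with the cap directly below. I'll approach slowly and watch the force.

Emit:
jog_arm(plan="0 0 0 0 0 0.8 255; 0 0 0 0 0 0.8 255; 0 0 0 0 0 0.8 255; 0 0 0 0 0 0 255; 0 0 0 0 0 0 255")

```text
time_s: 3.63
position: [0.5624, 0.0453, 0.0886]
tool_rot: [[0.9, 0.437, -0.001], [0.437, -0.9, 0.0], [-0.001, -0.001, -1.0]]
ft_force: [-0.4, 0.2, 0.0]
grip_width: -0.0
gripper_force: 0.0
```

Emit:
jog_arm(plan="0 0 0 0 0 0.2 255; 0 0 0 0 0 0.2 255; 0 0 0 0 0 0.2 255; 0 0 0 0 0 0 255; 0 0 0 0 0 0 255")

```text
time_s: 4.05
position: [0.5627, 0.0452, 0.0832]
tool_rot: [[0.9, 0.437, 0.0], [0.437, -0.9, 0.0], [0.0, 0.0, -1.0]]
ft_force: [-0.1, 0.1, 0.1]
grip_width: -0.0002
gripper_force: 0.0
```

Emit:
jog_arm(plan="0 0 0 0 0 0.2 255; 0 0 0 0 0 0.2 255; 0 0 0 0 0 0 255; 0 0 0 0 0 0 255")

```text
time_s: 4.38
position: [0.5626, 0.0452, 0.0791]
tool_rot: [[0.9, 0.437, -0.0], [0.437, -0.9, 0.0], [-0.0, -0.0, -1.0]]
ft_force: [0.0, -0.1, 0.4]
grip_width: -0.0001
gripper_force: 0.0
```

No contact at 0.079, so I'll look.

Run:
```python
from h import *
im=imaging.get_image("side")
c=cv2.resize(im["pixels"][175:225,295:345,::-1],None,fx=11,fy=11,interpolation=cv2.INTER_NEAREST)
cv2.imwrite("pics/d.png",cv2.convertScaleAbs(c,alpha=1.6))
```

```text
(no output)
```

View pics/d.png

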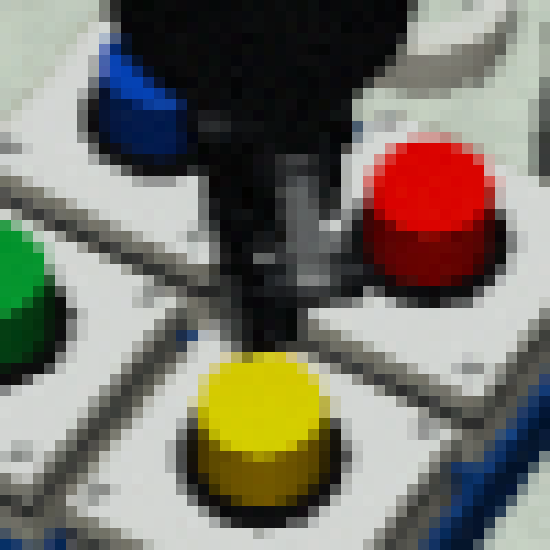

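Run:
```python
from h import *
im=imaging.get_image("side")
for v in range(198,214): print(v,[pt(im,u,v,im["depth"][v,u]).round(3).tolist() for u in(318,319,320)],im["pixels"][v,319])
print(env.tcp_to_grasp,env.observe()["position"])
```

```text
198 [[0.555, 0.092, 0.198], [0.552, 0.091, 0.198], [0.55, 0.091, 0.198]] [58 59 59]
199 [[0.553, 0.099, 0.203], [0.551, 0.098, 0.203], [0.548, 0.099, 0.204]] [11 10 13]
200 [[0.553, 0.1, 0.2], [0.549, 0.103, 0.206], [0.547, 0.104, 0.206]] [21 23 24]
201 [[0.552, 0.103, 0.2], [0.549, 0.103, 0.2], [0.546, 0.106, 0.205]] [18 19 21]
202 [[0.552, 0.105, 0.198], [0.549, 0.106, 0.201], [0.546, 0.106, 0.201]] [6 6 9]
203 [[0.553, 0.099, 0.186], [0.549, 0.106, 0.196], [0.546, 0.107, 0.198]] [6 6 7]
204 [[0.562, 0.063, 0.135], [0.559, 0.06, 0.132], [0.557, 0.059, 0.131]] [7 9 9]
205 [[0.562, 0.06, 0.126], [0.56, 0.057, 0.123], [0.558, 0.055, 0.122]] [13 14 15]
206 [[0.563, 0.06, 0.121], [0.56, 0.058, 0.12], [0.557, 0.057, 0.119]] [9 8 6]
207 [[0.569, 0.031, 0.078], [0.566, 0.031, 0.08], [0.564, 0.03, 0.078]] [133 128  20]
208 [[0.568, 0.036, 0.08], [0.566, 0.035, 0.079], [0.562, 0.035, 0.081]] [132 125   0]
209 [[0.567, 0.04, 0.081], [0.565, 0.039, 0.079], [0.561, 0.039, 0.081]] [132 125   0]
210 [[0.567, 0.042, 0.079], [0.564, 0.043, 0.08], [0.561, 0.043, 0.082]] [132 126   0]
211 [[0.566, 0.045, 0.078], [0.563, 0.046, 0.08], [0.56, 0.045, 0.079]] [133 126   0]
212 [[0.565, 0.048, 0.077], [0.563, 0.048, 0.077], [0.56, 0.048, 0.078]] [133 128   0]
213 [[0.564, 0.053, 0.079], [0.561, 0.054, 0.081], [0.558, 0.053, 0.08]] [132 128   0]
-0.0187 [0.56274217 0.04523783 0.07924714]
```

Depth and image both put the visible fingertip about 25–35 mm above the reported TCP height, while laterally it is right over the cap. So I'll go down in small steps, going by force.

Emit:
jog_arm(plan="0 0 0 0 0 0.2 255; 0 0 0 0 0 0.2 255; 0 0 0 0 0 0.2 255; 0 0 0 0 0 0.2 255; 0 0 0 0 0 0 255; 0 0 0 0 0 0 255")

```text
time_s: 4.98
position: [0.5627, 0.0453, 0.0711]
tool_rot: [[0.9, 0.437, -0.0], [0.437, -0.9, 0.0], [-0.0, -0.0, -1.0]]
ft_force: [-0.0, 0.7, 0.2]
grip_width: -0.0006
gripper_force: 0.0
```

Emit:
jog_arm(plan="0 0 0 0 0 0.2 255; 0 0 0 0 0 0.2 255; 0 0 0 0 0 0 255; 0 0 0 0 0 0 255")

```text
time_s: 5.32
position: [0.5627, 0.0452, 0.0671]
tool_rot: [[0.9, 0.437, -0.0], [0.437, -0.9, 0.0], [-0.0, -0.0, -1.0]]
ft_force: [0.3, -0.3, -0.6]
grip_width: -0.0001
gripper_force: 0.0
```

Emit:
jog_arm(plan="0 0 0 0 0 0.2 255; 0 0 0 0 0 0.2 255; 0 0 0 0 0 0 255; 0 0 0 0 0 0 255")

```text
time_s: 5.65
position: [0.5626, 0.0453, 0.0631]
tool_rot: [[0.9, 0.437, -0.0], [0.437, -0.9, 0.0], [-0.0, -0.0, -1.0]]
ft_force: [-0.9, 0.4, 0.2]
grip_width: -0.0002
gripper_force: 0.0
```

Run:
```python
from h import *
im=imaging.get_image("side")
for v in range(205,216): print(v,[(pt(im,u,v,im["depth"][v,u]).round(3).tolist(),im["pixels"][v,u].tolist()) for u in(317,319,321)])
s=env.observe();print(s["position"],s["q"],s["ft_force"])
```

```text
205 [([0.559, 0.088, 0.163], [6, 7, 8]), ([0.549, 0.104, 0.185], [11, 14, 16]), ([0.544, 0.104, 0.186], [18, 19, 21])]
206 [([0.559, 0.088, 0.158], [5, 5, 5]), ([0.549, 0.106, 0.183], [6, 5, 7]), ([0.543, 0.105, 0.184], [9, 9, 11])]
207 [([0.559, 0.088, 0.153], [10, 11, 11]), ([0.56, 0.056, 0.113], [7, 8, 9]), ([0.554, 0.057, 0.115], [4, 6, 6])]
208 [([0.565, 0.061, 0.113], [17, 18, 19]), ([0.561, 0.055, 0.107], [10, 11, 12]), ([0.555, 0.056, 0.109], [9, 9, 9])]
209 [([0.565, 0.061, 0.107], [17, 17, 17]), ([0.56, 0.057, 0.104], [10, 12, 12]), ([0.554, 0.057, 0.107], [7, 7, 5])]
210 [([0.566, 0.058, 0.099], [43, 42, 17]), ([0.564, 0.043, 0.081], [60, 59, 0]), ([0.558, 0.041, 0.079], [123, 117, 0])]
211 [([0.569, 0.047, 0.079], [133, 127, 0]), ([0.563, 0.046, 0.08], [131, 126, 0]), ([0.557, 0.045, 0.08], [132, 127, 0])]
212 [([0.568, 0.051, 0.08], [132, 128, 0]), ([0.562, 0.051, 0.081], [132, 127, 0]), ([0.556, 0.048, 0.079], [133, 128, 0])]
213 [([0.568, 0.052, 0.077], [133, 128, 0]), ([0.561, 0.054, 0.08], [133, 128, 0]), ([0.556, 0.051, 0.079], [132, 128, 0])]
214 [([0.567, 0.056, 0.077], [132, 128, 0]), ([0.56, 0.059, 0.083], [132, 129, 0]), ([0.555, 0.056, 0.08], [132, 129, 0])]
215 [([0.566, 0.06, 0.078], [131, 128, 0]), ([0.56, 0.061, 0.08], [132, 129, 0]), ([0.553, 0.061, 0.082], [126, 116, 0])]
[0.56271991 0.04523078 0.06318752] [-7.41635473e+00  3.07461637e+01  8.34886417e+01 -2.69718980e-03
  6.57682953e+01  5.66959559e+01] [ 0.32087994 -0.22939281  0.06734394]
```

The offset is constant: the tip is at about 0.096 when the TCP reads 0.063, so I expect contact near TCP 0.047.

Emit:
jog_arm(plan="0 0 0 0 0 0.2 255; 0 0 0 0 0 0.2 255; 0 0 0 0 0 0.2 255; 0 0 0 0 0 0 255; 0 0 0 0 0 0 255")

```text
time_s: 6.12
position: [0.5626, 0.0452, 0.0571]
tool_rot: [[0.9, 0.437, -0.0], [0.437, -0.9, 0.0], [-0.0, -0.0, -1.0]]
ft_force: [0.4, -0.3, -0.0]
grip_width: -0.0001
gripper_force: 0.0
```

Emit:
jog_arm(plan="0 0 0 0 0 0.2 255; 0 0 0 0 0 0.2 255; 0 0 0 0 0 0 255; 0 0 0 0 0 0 255")

```text
time_s: 6.45
position: [0.5626, 0.0452, 0.0531]
tool_rot: [[0.9, 0.437, -0.0], [0.437, -0.9, 0.0], [-0.0, -0.0, -1.0]]
ft_force: [-0.3, -0.2, 0.6]
grip_width: 0.0
gripper_force: 0.0
```

Emit:
jog_arm(plan="0 0 0 0 0 0.2 255; 0 0 0 0 0 0.2 255; 0 0 0 0 0 0 255; 0 0 0 0 0 0 255")

```text
time_s: 6.78
position: [0.5626, 0.0452, 0.0491]
tool_rot: [[0.9, 0.437, -0.0], [0.437, -0.9, 0.0], [-0.0, -0.0, -1.0]]
ft_force: [0.4, 0.4, -0.9]
grip_width: -0.0002
gripper_force: 0.0
```

Emit:
jog_arm(plan="0 0 0 0 0 0.2 255; 0 0 0 0 0 0 255; 0 0 0 0 0 0 255")

```text
time_s: 7.03
position: [0.5628, 0.0452, 0.0472]
tool_rot: [[0.9, 0.437, 0.0], [0.437, -0.9, -0.0], [0.0, 0.0, -1.0]]
ft_force: [-0.5, 0.7, 0.8]
grip_width: 0.0004
gripper_force: 0.2
```

Run:
```python
from h import *
im=imaging.get_image("side")
for v in range(209,220): print(v,[(pt(im,u,v,im["depth"][v,u]).round(3).tolist(),im["pixels"][v,u].tolist()) for u in(317,319,321)])
c=cv2.resize(im["pixels"][175:225,295:345,::-1],None,fx=11,fy=11,interpolation=cv2.INTER_NEAREST)
cv2.imwrite("pics/e.png",cv2.convertScaleAbs(c,alpha=1.6))
print(env.observe()["ft_force"])
```

```text
209 [([0.559, 0.086, 0.141], [6, 7, 7]), ([0.549, 0.105, 0.168], [8, 9, 11]), ([0.544, 0.102, 0.167], [13, 14, 16])]
210 [([0.56, 0.085, 0.135], [9, 10, 10]), ([0.549, 0.107, 0.166], [5, 5, 5]), ([0.544, 0.104, 0.164], [6, 7, 6])]
211 [([0.565, 0.061, 0.099], [16, 17, 17]), ([0.56, 0.059, 0.097], [9, 8, 9]), ([0.554, 0.06, 0.1], [6, 6, 9])]
212 [([0.565, 0.064, 0.097], [17, 19, 18]), ([0.56, 0.057, 0.09], [11, 13, 13]), ([0.554, 0.057, 0.091], [7, 7, 6])]
213 [([0.565, 0.062, 0.09], [23, 25, 22]), ([0.56, 0.058, 0.086], [53, 51, 0]), ([0.556, 0.05, 0.077], [87, 85, 0])]
214 [([0.567, 0.056, 0.077], [133, 129, 0]), ([0.561, 0.056, 0.078], [133, 129, 0]), ([0.555, 0.055, 0.078], [132, 129, 0])]
215 [([0.566, 0.059, 0.076], [132, 129, 0]), ([0.56, 0.058, 0.077], [131, 129, 0]), ([0.554, 0.057, 0.077], [130, 123, 0])]
216 [([0.566, 0.061, 0.074], [97, 82, 0]), ([0.559, 0.063, 0.078], [111, 102, 0]), ([0.554, 0.058, 0.073], [72, 58, 0])]
217 [([0.565, 0.064, 0.072], [69, 54, 0]), ([0.559, 0.063, 0.073], [71, 56, 0]), ([0.554, 0.058, 0.069], [68, 52, 0])]
218 [([0.565, 0.065, 0.069], [70, 53, 0]), ([0.559, 0.063, 0.068], [70, 54, 0]), ([0.554, 0.06, 0.066], [66, 52, 0])]
219 [([0.565, 0.064, 0.063], [68, 53, 0]), ([0.559, 0.063, 0.063], [69, 54, 0]), ([0.554, 0.058, 0.059], [65, 50, 0])]
[-0.28721341  0.16563212  0.01247344]
```

View pics/e.png

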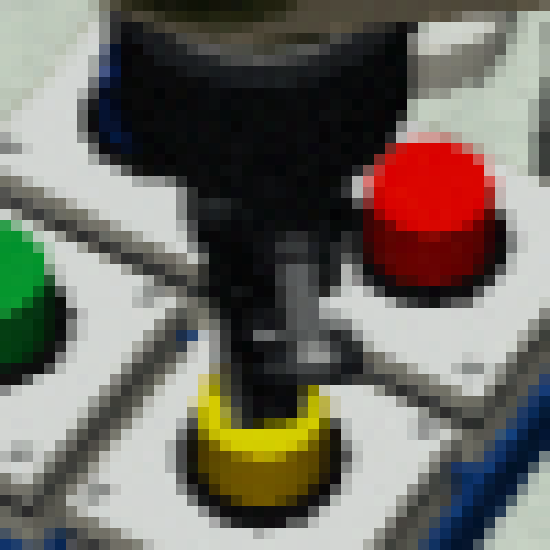

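The fingertip is centred on the yellow cap, a few mm above it, and nothing else is near. I'll continue until contact.

Emit:
jog_arm(plan="0 0 0 0 0 0.2 255; 0 0 0 0 0 0 255; 0 0 0 0 0 0 255")

```text
time_s: 7.33
position: [0.5627, 0.0452, 0.0453]
tool_rot: [[0.9, 0.437, 0.0], [0.437, -0.9, 0.0], [0.0, 0.0, -1.0]]
ft_force: [0.3, 0.1, 2.3]
grip_width: -0.0001
gripper_force: 1.2
```

Emit:
jog_arm(plan="0 0 0 0 0 0.2 255; 0 0 0 0 0 0 255; 0 0 0 0 0 0 255")

```text
time_s: 7.58
position: [0.5628, 0.0452, 0.0432]
tool_rot: [[0.9, 0.437, 0.0], [0.437, -0.9, -0.0], [0.0, 0.0, -1.0]]
ft_force: [-0.0, -0.1, 2.3]
grip_width: 0.0
gripper_force: 1.3
```

Emit:
jog_arm(plan="0 0 0 0 0 0.2 255; 0 0 0 0 0 0 255; 0 0 0 0 0 0 255")

```text
time_s: 7.83
position: [0.5627, 0.0452, 0.0412]
tool_rot: [[0.9, 0.437, 0.0], [0.437, -0.9, 0.0], [0.0, 0.0, -1.0]]
ft_force: [-1.3, -0.6, 2.8]
grip_width: -0.0002
gripper_force: 1.3
```

Contact was near TCP 0.046. I'll press to about 0.035.

Emit:
jog_arm(plan="0 0 0 0 0 0.1 255; 0 0 0 0 0 0.1 255; 0 0 0 0 0 0.1 255; 0 0 0 0 0 0.1 255; 0 0 0 0 0 0.1 255; 0 0 0 0 0 0.1 255; 0 0 0 0 0 0 255; 0 0 0 0 0 0 255")

```text
time_s: 8.5
position: [0.5628, 0.0452, 0.0354]
tool_rot: [[0.9, 0.437, 0.0], [0.437, -0.9, -0.0], [0.0, 0.0, -1.0]]
ft_force: [-1.2, 0.5, 6.4]
grip_width: -0.0
gripper_force: 2.5
```

Run:
```python
from h import *
im=imaging.get_image("side")
for v in range(211,222): print(v,[(pt(im,u,v,im["depth"][v,u]).round(3).tolist(),im["pixels"][v,u].tolist()) for u in(315,319,322)])
```

```text
211 [([0.573, 0.057, 0.091], [39, 39, 31]), ([0.549, 0.106, 0.16], [16, 18, 19]), ([0.541, 0.102, 0.157], [36, 38, 38])]
212 [([0.573, 0.057, 0.086], [47, 45, 24]), ([0.549, 0.106, 0.156], [9, 9, 10]), ([0.541, 0.102, 0.153], [20, 21, 21])]
213 [([0.573, 0.055, 0.078], [73, 69, 20]), ([0.549, 0.106, 0.152], [4, 5, 5]), ([0.554, 0.046, 0.073], [54, 54, 28])]
214 [([0.573, 0.057, 0.076], [87, 84, 20]), ([0.56, 0.058, 0.081], [7, 8, 9]), ([0.553, 0.049, 0.072], [55, 55, 28])]
215 [([0.573, 0.056, 0.07], [102, 99, 9]), ([0.56, 0.06, 0.079], [10, 10, 9]), ([0.553, 0.049, 0.067], [116, 112, 0])]
216 [([0.572, 0.059, 0.069], [132, 128, 0]), ([0.561, 0.055, 0.067], [123, 120, 0]), ([0.553, 0.05, 0.064], [132, 129, 0])]
217 [([0.571, 0.063, 0.069], [127, 123, 0]), ([0.56, 0.058, 0.066], [132, 129, 0]), ([0.551, 0.058, 0.069], [125, 114, 0])]
218 [([0.571, 0.064, 0.066], [80, 69, 0]), ([0.559, 0.062, 0.067], [131, 124, 0]), ([0.551, 0.059, 0.065], [69, 57, 0])]
219 [([0.57, 0.068, 0.067], [61, 47, 0]), ([0.559, 0.065, 0.066], [67, 53, 0]), ([0.551, 0.056, 0.057], [51, 40, 0])]
220 [([0.571, 0.064, 0.056], [18, 14, 6]), ([0.559, 0.063, 0.058], [70, 54, 0]), ([0.551, 0.058, 0.053], [19, 16, 9])]
221 [([0.57, 0.067, 0.056], [7, 7, 9]), ([0.559, 0.063, 0.053], [5, 6, 6]), ([0.55, 0.061, 0.053], [8, 9, 9])]
```

Yellow is at about 12 mm in (cap top z≈0.068, 6.4 N). Next I'll lift and move to blue.

Emit:
jog_arm(plan="0 0 0 0 0 -0.5 255; 0 0 0 0 0 -1.5 255; 0 0 0 0 0 -1.5 255; 0 0 0 0 0 -1.5 255; 0 0 0 0.04 3.17 0 255; 0 0 0 0.04 3.17 0 255; 0 0 0 0.04 3.17 0 255; 0 0 0 0.04 3.17 0 255; 0 0 0 0 0 0 255; 0 0 0 0 0 0 255")

```text
time_s: 9.38
position: [0.6196, -0.0694, 0.0846]
tool_rot: [[0.901, 0.435, -0.001], [0.435, -0.901, 0.0], [-0.0, -0.001, -1.0]]
ft_force: [-0.2, 0.4, 0.3]
grip_width: 0.0003
gripper_force: 0.0
```

Run:
```python
from m import *
im,o=caps("side")
for k,(u,v,st,p,q) in o.items(): print(k,round(u,1),round(v,1),st,q.round(4))
p=[]
for c,(x0,y0) in {"side":(275,150)}.items():
    cv2.imwrite("pics/f.png",cv2.convertScaleAbs(cv2.resize(im["pixels"][y0:y0+75,x0:x0+75,::-1],None,fx=8,fy=8,interpolation=cv2.INTER_NEAREST),alpha=1.6))
```

```text
yellow 318.0 214.0 [313 210  11   9  86] [0.5657 0.0473 0.0655]
green 293.0 199.2 [288 195  11   9  78] [0.6504 0.0189 0.0791]
blue 309.1 180.2 [304 177  11   8  68] [ 0.6211 -0.0669  0.079 ]
red 333.7 191.7 [328 188  12   9  78] [ 0.5354 -0.0379  0.0787]
```

View pics/f.png

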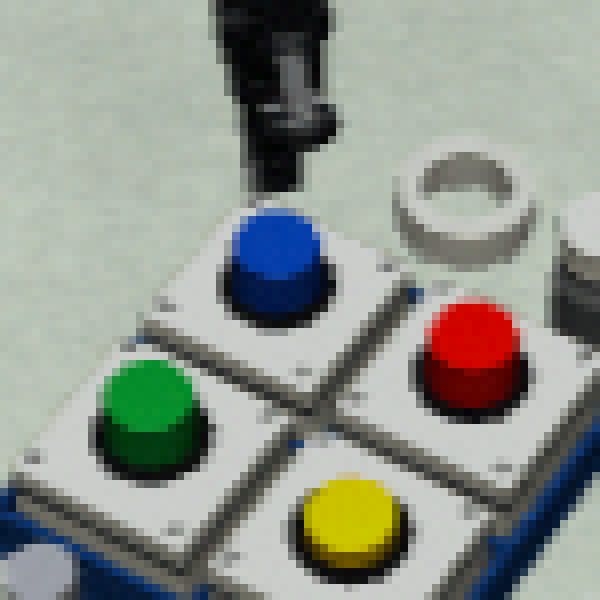

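Yellow is visibly down (about 13 mm), and the fingertip is over blue. I'll press it the same way.

Emit:
jog_arm(plan="0 0 0 0 0 1.1 255; 0 0 0 0 0 1.1 255; 0 0 0 0 0 1.1 255; 0 0 0 0 0 0.2 255; 0 0 0 0 0 0.2 255; 0 0 0 0 0 0.2 255; 0 0 0 0 0 0 255; 0 0 0 0 0 0 255")

```text
time_s: 10.1
position: [0.6197, -0.0683, 0.0463]
tool_rot: [[0.9, 0.437, 0.001], [0.437, -0.9, -0.0], [0.0, 0.001, -1.0]]
ft_force: [-0.5, 0.6, 0.6]
grip_width: 0.0
gripper_force: 0.0
```

Emit:
jog_arm(plan="0 0 0 0 0 0.1 255; 0 0 0 0 0 0.1 255; 0 0 0 0 0 0.1 255; 0 0 0 0 0 0.1 255; 0 0 0 0 0 0 255; 0 0 0 0 0 0 255")

```text
time_s: 10.6
position: [0.6198, -0.0683, 0.0426]
tool_rot: [[0.9, 0.437, 0.001], [0.437, -0.9, -0.0], [0.001, 0.001, -1.0]]
ft_force: [0.0, 0.1, 4.5]
grip_width: -0.0004
gripper_force: 2.3
```

Emit:
jog_arm(plan="0 0 0 0 0 0.1 255; 0 0 0 0 0 0.1 255; 0 0 0 0 0 0.1 255; 0 0 0 0 0 0.1 255; 0 0 0 0 0 0.1 255; 0 0 0 0 0 0.1 255; 0 0 0 0 0 0.1 255; 0 0 0 0 0 0.1 255; 0 0 0 0 0 0 255; 0 0 0 0 0 0 255")

```text
time_s: 11.43
position: [0.6198, -0.0683, 0.0347]
tool_rot: [[0.9, 0.437, 0.001], [0.437, -0.9, -0.0], [0.001, 0.001, -1.0]]
ft_force: [0.1, -0.7, 5.2]
grip_width: 0.0003
gripper_force: 2.7
```

Emit:
jog_arm(plan="0 0 0 0 0 -0.5 255; 0 0 0 0 0 -1.5 255; 0 0 0 0 0 -1.5 255; 0 0 0 0 0 -1.5 255; 0 0 0 0 0 0 255")

```text
time_s: 11.85
position: [0.6208, -0.0685, 0.087]
tool_rot: [[0.9, 0.437, 0.005], [0.437, -0.9, -0.001], [0.004, 0.003, -1.0]]
ft_force: [0.0, 1.0, 0.2]
grip_width: -0.0
gripper_force: 0.0
```

Run:
```python
from m import *
im,o=caps("side")
for k,(u,v,st,p,q) in o.items(): print(k,round(u,1),round(v,1),st,q.round(4))
print(env.observe()["position"])
```

```text
yellow 318.0 214.0 [313 210  11   9  86] [0.5654 0.0482 0.0668]
green 293.0 199.2 [288 195  11   9  78] [0.6506 0.0185 0.0785]
blue 309.1 182.8 [304 179  11   9  69] [ 0.6214 -0.0673  0.0659]
red 333.7 191.7 [328 188  12   9  78] [ 0.5353 -0.0376  0.079 ]
[ 0.62012418 -0.06835003  0.08526734]
```

Emit:
jog_arm(plan="0 0 0 2.08 -2.14 0 255; 0 0 0 2.08 -2.14 0 255; 0 0 0 2.08 -2.14 0 255; 0 0 0 0 0 0 255; 0 0 0 0 0 1.1 255; 0 0 0 0 0 1.1 255; 0 0 0 0 0 1.1 255; 0 0 0 0 0 0 255; 0 0 0 0 0 0 255")

```text
time_s: 12.65
position: [0.6469, 0.016, 0.05]
tool_rot: [[0.9, 0.435, -0.002], [0.435, -0.9, 0.0], [-0.002, -0.001, -1.0]]
ft_force: [-0.2, -0.2, -0.3]
grip_width: 0.0
gripper_force: 0.0
```

Run:
```python
from m import *
im,o=caps("side")
for k,(u,v,st,p,q) in o.items(): print(k,round(u,1),round(v,1),st)
cv2.imwrite("pics/g.png",cv2.convertScaleAbs(cv2.resize(im["pixels"][150:225,265:340,::-1],None,fx=8,fy=8,interpolation=cv2.INTER_NEAREST),alpha=1.6))
```

```text
yellow 318.1 214.0 [313 210  12   9  87]
green 292.9 200.8 [288 197  11   7  41]
blue 309.1 182.9 [304 179  11   9  70]
red 333.7 191.7 [328 188  12   9  78]
```

View pics/g.png

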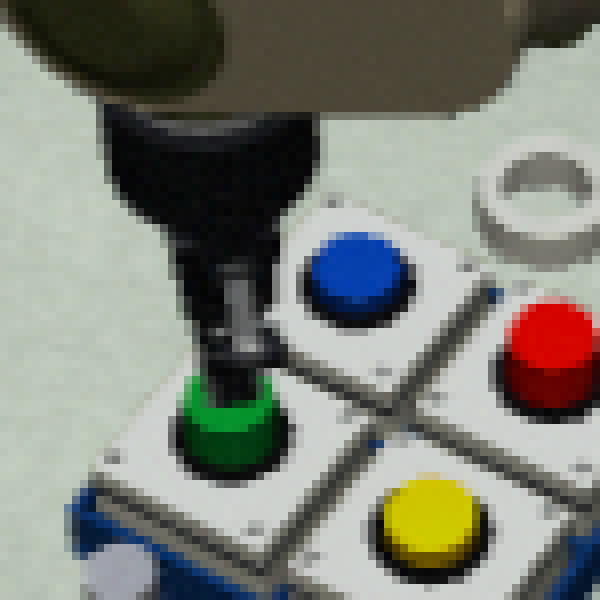

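The fingertip is centred on green at about (293,198), with blue and yellow down and red still out. I'll press green.

Emit:
jog_arm(plan="0 0 0 0 0 0.2 255; 0 0 0 0 0 0.2 255; 0 0 0 0 0 0.2 255; 0 0 0 0 0 0.1 255; 0 0 0 0 0 0.1 255; 0 0 0 0 0 0 255; 0 0 0 0 0 0 255")

```text
time_s: 13.28
position: [0.6478, 0.0166, 0.0436]
tool_rot: [[0.9, 0.437, 0.001], [0.437, -0.9, -0.0], [0.0, 0.001, -1.0]]
ft_force: [-0.9, -0.9, 4.2]
grip_width: -0.0001
gripper_force: 2.4
```

Emit:
jog_arm(plan="0 0 0 0 0 0.1 255; 0 0 0 0 0 0.1 255; 0 0 0 0 0 0.1 255; 0 0 0 0 0 0.1 255; 0 0 0 0 0 0.1 255; 0 0 0 0 0 0.1 255; 0 0 0 0 0 0.1 255; 0 0 0 0 0 0.1 255; 0 0 0 0 0 0 255; 0 0 0 0 0 0 255")

```text
time_s: 14.12
position: [0.6478, 0.0166, 0.0357]
tool_rot: [[0.9, 0.437, 0.001], [0.437, -0.9, -0.0], [0.0, 0.001, -1.0]]
ft_force: [-0.7, -1.9, 5.6]
grip_width: -0.0
gripper_force: 2.6
```

Emit:
jog_arm(plan="0 0 0 0 0 -0.5 255; 0 0 0 0 0 -1.5 255; 0 0 0 0 0 -2 255; 0 0 0 0 0 -3 255; 0 0 0 0 0 -3 255; 0 0 0 0 0 0 255; 0 0 0 0 0 0 255; 0 0 0 0 0 0 255")

```text
time_s: 14.78
position: [0.6472, 0.017, 0.1345]
tool_rot: [[0.9, 0.437, -0.001], [0.437, -0.9, 0.0], [-0.001, -0.001, -1.0]]
ft_force: [0.8, 0.3, -0.3]
grip_width: -0.0003
gripper_force: 0.0
```

Run:
```python
from m import *
im,o=caps("side"); z={k:q[2] for k,(u,v,st,p,q) in o.items()}
for k,(u,v,st,p,q) in o.items(): print(k,round(u,1),round(v,1),q.round(4))
print(env.observe()["qvel"].round(1))
if z["green"]<.07 and z["red"]>.077: print(job.close_job())
```

```text
yellow 318.0 214.0 [0.5654 0.0484 0.067 ]
green 293.1 201.7 [0.6509 0.019  0.0667]
blue 309.1 182.8 [ 0.6214 -0.0674  0.0658]
red 333.7 191.7 [ 0.5354 -0.0378  0.0787]
[-0.1  0.6  0.1 -0.1  0.   0. ]
the job is handed in; nothing more can be done
None
```

I pressed the yellow, blue and green caps in that order, each about 12–13 mm in with at most 6.4 N measured between steps; red stayed out, the arm is clear, and the job is handed in (no verdict was returned).

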